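Snap the hook-in lid onto the yerba caddy

ROBOT

A 6-joint arm with a two-finger parallel gripper is mounted at the origin on the work surface. World frame = base frame: x ahead of the robot, y to its left, z up, the work surface at z = 0. Lengths are in m, angles in degrees, forces in N, time in s.
With the tool pointing down it reaches from about 0.2 to 0.875 m from the base axis. Payload 3.4 kg.
Tool frame: the origin (TCP) lies at the very end of the fingers, on their centre line; the grasp point (between the pads) lies arm.grip_depth behind it (arm.grip_depth is the distance from the TCP to the grasp point, in m); z points along the fingers, y is the line along which they close (so a half turn about z gives the same grasp; the last joint's range is limited). The gripper opens to 94 mm and grips with 3 to 60 N. Pads are 16 mm wide; open, the fingers measure 119 mm over their backs; the gripper's body (75 mm by 177 mm) begins 78 mm behind the grasp point.
Start: joints at [68.812, 15.808, 86.224, -0, 77.962, -6.933], TCP at [0.142, 0.557, 0.205] pointing down, gripper open.
Joint ranges: [-165.64, 165.64], [-43.16, 119.46], [12.63, 154.43], [-67.54, 247.53], [6.08, 155.33], [-154.97, 154.97]. Speed limits (degrees/s): [147.25, 147.25, 180, 180, 180, 180].

INTERFACE

Orientations are given as a 3x3 rotation matrix whose columns are the frame's x, y, z axes.
In Python, from workcell import arm gives the robot as it stands. The module is installed in compiled form; this text tells all that it offers.
- The arm moves only by the tool arm_command, never from a script. Its arguments are lists of equal length, an entry for each row: "offset": the shift along the world's x, y, z in mm, a list of three; "turn": the turn, a rotation vector about the world's x, y, z in rad, a list of three; "jaw": the closure, from -1 (fully open) to 1 (shut). A call has exactly 5 rows; each row shifts and turns the commanded pose from where the row before left it; what a row does not reach is not made up. A row lasts 1/8 s, in which the tool goes at most 62.5 mm and 10.7 degrees, less where a joint would pass 70% of its speed; a pose out of reach is approached as far as the arm can. A call is refused whole if a number of a shift passes 62.5 or a number of a turn 0.188, either way. A call with a gripper value outside its range is refused whole. The fingers move at their own pace and stop on an object; "squeeze" is the grip in N (left out, the last holds). Time passes only in rows, so rows that do not move let the fingers close, or fill a call up. It gives the time, the measured TCP pose, the force, the opening and the grip force at its end, in the units of the state.
- arm.read_state(): the state, without advancing time (a new reading comes with each control period).
- arm.snapshot(name): name is "scene" or "side" or "wrist"; returns a dict with "img" (384x512x3 uint8, blue, green, red), "z_map" (384x512 float32, m along the optical axis (not along the pixel's ray), 0 where there is no reading), "intrinsics" (3x3 intrinsics, pixels), "rvec" (rotation vector, rad) and "tvec" (3), from world to camera coordinates, as OpenCV has them. Camera axes: x right, y down, z forward; pixel columns grow to the right and rows downward; lengths in m; the calibration is good to about 2 mm. A picture is of the moment at which its call begins.
- arm.sign_off(): hands the job in; it is judged then, once.
The state is a dict: "t": time; "q": joint angles; "qvel": joint speeds; "joint_torque": joint torques, N m; "eef_pos": TCP position; "eef_rot": TCP orientation; "wrist_force": force on the tool from outside, world axes, zero at the start; "moment": the same for the moment, N m; "opening": finger opening in m; "finger_force": force on a finger pad.
Only numpy, scipy, OpenCV 4.12 (cv2) and the standard library are available. Lean on these libraries where they do the work, as an engineer would, in place of code of your own. Each camera call takes 0.05 s, during which the arm holds its last target. There are 200 camera calls.

TASK

Close the open wooden caddy with the lid that has a lip: hook the lip into the slot under the steel keeper with the back of the lid still raised, then pivot the lid down until it snaps under the spring clip and lies flat. Leave the plain lid where it lies.

Things in the scene. Friction and masses are not known exactly. Their poses are not given: they have to be found in the camera images.
- caddy: Open light wooden box, 154 x 116 mm, fixed on a cork tray. Origin at its underside; x towards its back, y left, z up; its front (-x) faces roughly the robot. Ledges 60 mm above the origin carry the lid between side walls (inner faces y = -50 and 50, tops z 70) and the back wall (x = 59). Closed, the lid's origin is at x -4 to 4, y near 0, z 60 here, axes parallel to these.
- slot (a point): Middle of the slot's mouth, on its floor, at x -59, z 60 in the caddy's frame and with its axes. A steel keeper bar (x -83 to -59, z 76 to 82) across the caddy's front roofs the slot: 16 mm high, open towards the back, 20 mm deep (end at x -79). Hook with the lid tilted 20 to 30 degrees, lip low; below about 15 degrees the clip is in the way.
- clip_nose (a point): Tip of the sprung steel clip, 30 mm wide, in the middle of the caddy's back wall, at x 48, z 70 in the caddy's frame. Above it a ramp slopes up and back to x 63, z 97. The lid's back edge coming down pushes the clip back (some 10 N down on the knob); it then springs out over the edge. The point stays fixed.
- lid: The caddy's lid: light wood, about 70 g, loose, lying knob up on the tray (surface 10 mm above the work surface). Plate 110 (x) x 84 (y) x 8 mm with a lip in the middle of its front (-x) edge. Dark knob 20 (x) x 36 (y) mm on the plate's middle, 32 mm high (z 8 to 40). Origin at the middle of the plate's underside, below the knob; z up.
- lid_lip (a point): Front end of the lid's lip, middle of its lower edge, 75 mm in -x from the lid's origin; axes as the lid's. The lip is 20 mm long, 50 mm wide, 6 mm thick and flush with the underside.
- plain_lid: Square lid of another box, 90 x 90 x 8 mm, same wood and same knob but no lip; it lies on the tray, the two lids' places being swapped at random. Origin at the middle of its underside. Not to be moved.
There are look-alikes about, which are no part of the job. Leave any yellow look-alike of the lid alone.

How it is judged:
By the outcome, as a careful person would: the job done as asked, in the order asked, and still so for the second after the job is handed in, with the robot touching nothing.
It also fails if it takes over 43 s, if anything falls off the work surface, if the arm or the gripper's body presses on something with over 40 N, if the wrist force passes 120 N, or if a joint passes its speed limit or range.

## Working session

There is one attempt and no reset: what is moved stays moved. The work goes in short steps, Python scripts to look and compute and a tool call to move; the robot and the scene stay as the last step left them, time stands still between calls to the robot, and variables do not carry over. Pictures are saved under pics/ and viewed, at most 10 in all, crops included, and the job is handed in when it is done.

Besides the shell and the picture viewer there is one more tool, called in YAML: its name, and indented under it one key for each argument. arm_command: Moves the arm, as the interface text tells. Its arguments: {"type":"object","properties":{"offset":{"type":"array"},"turn":{"type":"array"},"jaw":{"type":"array"},"squeeze":{"type":"number"}},"required":["offset","turn","jaw"]}

```bash
mkdir -p pics; cat > h.py <<'E'
import numpy as np, cv2
from workcell import arm
def cam(n):
    s=arm.snapshot(n); s['R']=cv2.Rodrigues(np.array(s['rvec'],float))[0]; s['t']=np.array(s['tvec'],float).ravel(); s['K']=np.array(s['intrinsics']); return s
def ray(s,u,v,z):
    c=-s['R'].T@s['t']; d=s['R'].T@np.linalg.solve(s['K'],[u,v,1.]); return c+d*(z-c[2])/d[2]
def cloud(s):
    h,w=s['z_map'].shape; v,u=np.mgrid[:h,:w]; z=s['z_map']
    p=np.stack([u*z,v*z,z],-1)@np.linalg.inv(s['K']).T
    P=(p-s['t'])@s['R']; P[z==0]=np.nan; return P
def proj(s,p):
    return cv2.projectPoints(np.array(p,float).reshape(-1,3),s['R'],s['t'],s['K'],None)[0].reshape(-1,2)
E
python3 - <<'E'
from h import *
a=cam('scene');b=cam('side')
np.savez('s0.npz',**{k:v for k,v in a.items()});np.savez('d0.npz',**b)
cv2.imwrite('pics/a.png',np.vstack([a['img'],])); cv2.imwrite('pics/b.png',b['img'])
print(arm.grip_depth,arm.read_state())
E
```

```text
0.0188 {'t': 0.1, 'q': array([ 6.88121430e+01,  1.58441026e+01,  8.62854863e+01, -5.86552423e-04,
        7.79620768e+01, -6.93180359e+00]), 'qvel': array([ 6.20088415e-02, -6.81477132e-05, -2.09117264e-01, -3.66175832e-02,
        2.42934846e-02,  1.13335339e-01]), 'joint_torque': array([ 1.13289541e-03, -4.05461061e+01, -2.37779510e+01,  7.01507810e-02,
        2.99633865e-02, -4.44631382e-05]), 'eef_pos': array([0.14141835, 0.55683345, 0.20470745]), 'eef_rot': array([[-9.69205373e-01,  2.46253163e-01, -5.68899599e-04],
       [ 2.46253752e-01,  9.69204237e-01, -1.49533494e-03],
       [ 1.83148941e-04, -1.58938032e-03, -9.99998720e-01]]), 'wrist_force': array([-0.55420734,  0.27386065, -0.03232734]), 'moment': array([-0.04903527, -0.00232485,  0.07891847]), 'finger_force': 0.0, 'opening': 0.0940759722154875}
```

View pics/a.png

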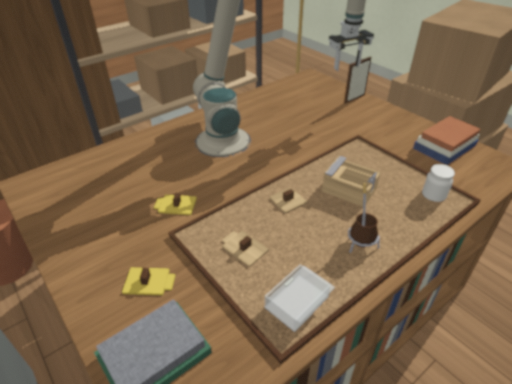

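View pics/b.png

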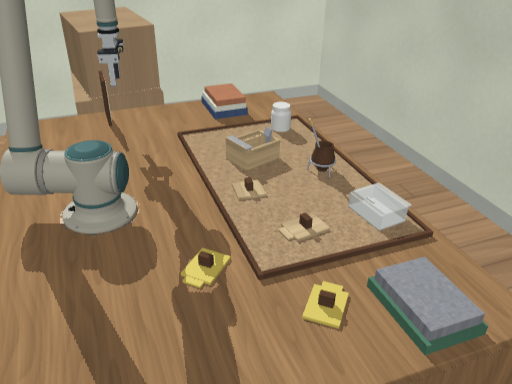

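The scene image shows the caddy at (350,182), the plain lid at (289,200), and the lipped lid at (244,247) with its lip to the upper left. In the side view the lipped lid is at (305,228), with its lip at (285,232). Next I'll measure the poses.

```bash
python3 - <<'E'
from h import *
for f,lid,cad in (('s0.npz',(205,215,285,280),(315,150,385,215)),('d0.npz',(270,205,340,250),(215,120,290,175))):
    s=dict(np.load(f)); P=cloud(s); img=s['img']
    x0,y0,x1,y1=lid
    c=P[y0:y1,x0:x1]; im=img[y0:y1,x0:x1]
    hs=cv2.cvtColor(im,cv2.COLOR_BGR2HSV)
    print(f,'ctr lid',c[c.shape[0]//2,c.shape[1]//2], 'cork z',np.nanmedian(c[:4,:,2]), 'knob top', np.nanmax(c[...,2]))
    dark=hs[...,2]<75
    kp=c[dark]; top=kp[kp[:,2]>.044]; print('knob',len(top),np.nanmean(top,0))
    # plate top: height
    m=(c[...,2]>.0150)&(c[...,2]<.022); print('plate px',m.sum(),np.nanmean(c[m],0))
    print('col lid',np.median(hs[m],0),'cork',np.median(hs[:5].reshape(-1,3),0))
    x0,y0,x1,y1=cad
    c=P[y0:y1,x0:x1].reshape(-1,3); w=c[c[:,2]>.06]; print('cad',len(w),np.nanmin(w,0),np.nanmax(w,0))
    for n,(a,b,cc,d) in (('lid',lid),('cad',cad)):
        cv2.imwrite(f'pics/{n}_{f[0]}.png',cv2.resize(img[b:d,a:cc],None,fx=5,fy=5,interpolation=cv2.INTER_CUBIC))
A=[cv2.resize(cv2.imread(f'pics/{n}.png'),(400,300)) for n in ('lid_s','lid_d','cad_s','cad_d')]
cv2.imwrite('pics/c.png',np.vstack([np.hstack(A[:2]),np.hstack(A[2:])]))
E
```

```text
s0.npz ctr lid [ 0.54629936 -0.3015986   0.02950868] cork z 0.010264660074139622 knob top 0.06008983808096767
knob 5 [ 0.54697663 -0.30375445  0.04697204]
plate px 779 [ 0.53691233 -0.30756137  0.01830775]
col lid [ 19.  87. 189.] cork [ 17.  96. 166.]
cad 1085 [ 0.45648467 -0.01685156  0.06005456] [0.73229926 0.23093694 0.20075551]
d0.npz ctr lid [ 0.53099068 -0.30686706  0.02378963] cork z 0.01215164835270764 knob top 0.05540830868066112
knob 18 [ 0.53366536 -0.30268372  0.04628341]
plate px 724 [ 0.52672514 -0.29900437  0.01890497]
col lid [ 19.  80. 199.] cork [ 17.  89. 173.]
cad 874 [0.45532167 0.0721776  0.06004123] [0.73857262 0.33346565 0.1096595 ]
```

View pics/c.png

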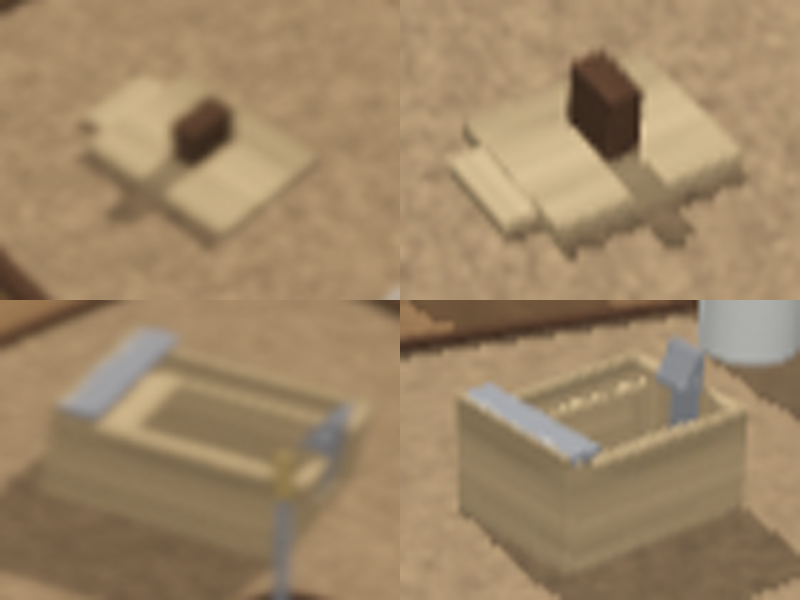

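The crops resolve the lipped lid, the keeper bar and the clip. I'll cast the clicked corners onto planes at their known heights.

```bash
python3 - <<'E'
from h import *
S=dict(np.load('s0.npz'));D=dict(np.load('d0.npz'))
def cl(s,o,sc,pts,z):
    for p in pts: print('  ',np.round(1000*ray(s,o[0]+(p[0]+.5)/sc[0]-.5,o[1]+(p[1]+.5)/sc[1]-.5,z)[:2],1))
L=((205,215),(5,4.615));LD=((270,205),(5.714,6.667));C=((315,150),(5.714,4.615));CD=((215,120),(5.333,5.4545))
print('lid S: right,bottom,left; liptop');cl(S,*L,[(318,155),(218,232),(90,150)],.018);cl(S,*L,[(80,125),(145,78)],.016)
print('knob S');cl(S,*L,[(205,112)],.05)
print('lid D: right,bottom,left,back; lip');cl(D,*LD,[(342,150),(170,232),(67,122),(240,45)],.018);cl(D,*LD,[(50,160),(110,225)],.016)
print('knob D');cl(D,*LD,[(206,78)],.05)
print('keeper S');cl(S,*C,[(60,105),(100,113),(178,40),(140,28)],.092)
print('keeper D');cl(D,*CD,[(70,90),(95,84),(198,148),(175,162)],.092)
print('walls D: l,near,right,back');cl(D,*CD,[(60,100),(175,165),(345,110),(245,56)],.08)
for n,s,b in (('S',S,(315,150,385,215)),('D',D,(215,120,290,175))):
    P=cloud(s);x0,y0,x1,y1=b;c=P[y0:y1,x0:x1];im=cv2.cvtColor(s['img'][y0:y1,x0:x1],cv2.COLOR_BGR2HSV)
    g=((im[...,0]>90)|(im[...,1]<40))&(abs(c[...,2]-.092)<.006)
    n_,lab,st,ce=cv2.connectedComponentsWithStats(g.astype(np.uint8))
    i=1+np.argmax(st[1:,4]); k=c[lab==i]; k=k[~np.isnan(k).any(1)]
    r=cv2.minAreaRect((1000*k[:,:2]).astype(np.float32)); print(n,'keeper rect',r,np.mean(k,0),len(k))
E
```

```text
lid S: right,bottom,left; liptop
   [ 584.4 -245.3]
   [ 596.9 -329.4]
   [ 496.8 -347.2]
   [ 473.7 -338.5]
   [ 464.  -283.1]
knob S
   [ 537.4 -292. ]
lid D: right,bottom,left,back; lip
   [ 599.7 -323.7]
   [ 495.3 -345.8]
   [ 479.9 -258.9]
   [ 587.9 -235.8]
   [ 462.2 -278.7]
   [ 471.5 -329.5]
knob D
   [ 537.5 -293.4]
keeper S
   [496.7  73.5]
   [517.8  84.5]
   [485.7 187.4]
   [460.5 181.3]
keeper D
   [467.7 190.7]
   [486.2 193.8]
   [518.   84.4]
   [497.7  71.3]
walls D: l,near,right,back
   [464.5 202.8]
   [504.5  89.7]
   [637.8 125.7]
   [605.9 225.6]
S keeper rect ((489.2076721191406, 132.09756469726562), (22.432519912719727, 119.4852523803711), 18.01752471923828) [0.49190102 0.12763406 0.09217181] 144
D keeper rect ((488.5769958496094, 133.59027099609375), (29.443180084228516, 117.31175231933594), 16.926986694335938) [0.49066458 0.12864883 0.09401697] 117
```

arm_command:
  offset:
    - [30, -42, 12]
    - [34, -42, 12]
    - [34, -42, 12]
    - [34, -42, 12]
    - [34, -42, 12]
  turn:
    - [0, 0, -0.1]
    - [0, 0, -0.1]
    - [0, 0, -0.1]
    - [0, 0, -0.1]
    - [0, 0, -0.1]
  jaw: [-1, -1, -1, -1, -1]

```text
t: 0.72
eef_pos: [0.3083, 0.3458, 0.2656]
eef_rot: [[-0.73, 0.683, -0.0], [0.683, 0.73, -0.0], [-0.0, -0.0, -1.0]]
wrist_force: [0.9, 0.1, 0.2]
opening: 0.0938
finger_force: 0.0
```

arm_command:
  offset:
    - [34, -42, 12]
    - [34, -42, 12]
    - [34, -42, 12]
    - [34, -42, 12]
    - [34, -42, 12]
  turn:
    - [0, 0, -0.1]
    - [0, 0, -0.1]
    - [0, 0, -0.1]
    - [0, 0, -0.1]
    - [0, 0, -0.12]
  jaw: [-1, -1, -1, -1, -1]

```text
t: 1.35
eef_pos: [0.4783, 0.1358, 0.3256]
eef_rot: [[-0.294, 0.956, -0.0], [0.956, 0.294, 0.0], [0.0, -0.0, -1.0]]
wrist_force: [0.9, 1.1, 0.2]
opening: 0.094
finger_force: 0.0
```

```bash
python3 - <<'E'
from h import *
w=cam('wrist'); np.savez('w1.npz',**w); cv2.imwrite('pics/d.png',w['img'])
s=arm.read_state(); print(s['t'],s['eef_pos'],s['eef_rot'].round(3), 'cam',-w['R'].T@w['t'],w['R'].round(3))
c=[557,154];a=np.radians(17)
S=dict(np.load('s0.npz'));D=dict(np.load('d0.npz'))
# straw top rough triangulation, S (370,168) D (312,121)
def P(s): return s['K']@np.c_[s['R'],s['t']]
for u,v in (((370,170),(312,121)),((365,222),(323,146))):
    X=cv2.triangulatePoints(P(S),P(D),np.array(u,float),np.array(v,float)); print('straw/cup',(X[:3]/X[3]).ravel())
E
```

```text
1.4 [0.48370099 0.13034095 0.3264571 ] [[-0.286  0.958  0.006]
 [ 0.958  0.286 -0.006]
 [-0.007  0.004 -1.   ]] cam [0.45302956 0.2163038  0.50496711] [[ 0.956  0.293 -0.001]
 [ 0.281 -0.915  0.289]
 [ 0.084 -0.276 -0.957]]
straw/cup [0.69274387 0.01925383 0.20759249]
straw/cup [ 0.73594322 -0.01456195  0.10277777]
```

View pics/d.png

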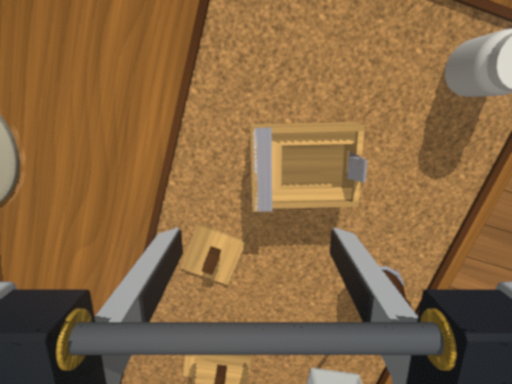

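The wrist view shows the caddy with the keeper at (263,169) and the clip at (357,168). The lipped lid is at (215,370), with the plain lid at (212,256).

```bash
python3 - <<'E'
from h import *
s=dict(np.load('w1.npz'))
r=lambda pts,z:np.array([ray(s,u,v,z)[:2]*1000 for u,v in pts])
k=r([(253,127.5),(270,127.5),(273,211),(255,211)],.092); print(k.round(1))
w=r([(364,122),(359.5,207)],.08);print(w.round(1))
P=cloud(s); c=P[105:225,235:385]; z=c[...,2]
hs=cv2.cvtColor(s['img'][105:225,235:385],cv2.COLOR_BGR2HSV)
blue=(hs[...,0]>90)&(hs[...,1]>25)
for nm,m in (('keeper',blue&(abs(z-.092)<.005)),('top',(z>.074)&(z<.098)&~(blue&(z>.093))),('all',(z>.03)&(z<.097))):
    n,lab,st,ce=cv2.connectedComponentsWithStats(m.astype(np.uint8)); m=lab==1+np.argmax(st[1:,4])
    q=(1000*c[m][:,:2]).astype(np.float32); print(nm,cv2.minAreaRect(q),m.sum(),np.median(z[m]))
# undepthed: keeper blue contour pixel rect
cn=max(cv2.findContours(blue.astype(np.uint8),0,1)[0],key=cv2.contourArea).reshape(-1,2)+[235,105]
print('keeper colour',cv2.minAreaRect(r(cn,.092).astype(np.float32)))
cl=[x for x in cv2.findContours(blue.astype(np.uint8),0,1)[0] if cv2.contourArea(x)>30]; print([ (x.reshape(-1,2).mean(0)+[235,105]).round(1) for x in cl])
E
```

```text
[[458.4 185.1]
 [479.7 191.6]
 [519.4  82.1]
 [494.9  74.6]]
[[599.1 234.9]
 [639.9 121.1]]Traceback (most recent call last):
  File "<stdin>", line 10, in <module>
    return _wrapfunc(a, 'argmax', axis=axis, out=out, **kwds)
    return bound(*args, **kwds)
ValueError: attempt to get argmax of an empty sequence
```

```bash
python3 - <<'E'
from h import *
s=cam('wrist'); np.savez('w2.npz',**s)
r=lambda pts,z:np.array([ray(s,u,v,z)[:2]*1000 for u,v in pts])
P=cloud(s); y0,y1,x0,x1=95,235,225,395; c=P[y0:y1,x0:x1]; z=c[...,2]
im=s['img'][y0:y1,x0:x1].astype(int); blue=(im[...,0]>im[...,2]-5)&(im[...,0]>100)
for x in cv2.findContours(blue.astype(np.uint8),0,1)[0]:
    if cv2.contourArea(x)>50:
        p=x.reshape(-1,2)+[x0,y0]; print(p.min(0),p.max(0),cv2.minAreaRect(r(p,.092).astype(np.float32)))
m=(z>.03)&(z<.1); n,lab,st,ce=cv2.connectedComponentsWithStats(m.astype(np.uint8)); m=lab==1+np.argmax(st[1:,4])
q=c[m]; print('all',cv2.minAreaRect((1000*q[:,:2]).astype(np.float32)))
print(np.histogram(q[:,2],bins=np.arange(.03,.11,.005)))
m2=m&(z>.0755)&(z<.087)
print('rim',cv2.minAreaRect((1000*c[m2][:,:2]).astype(np.float32)))
m3=m&(z>.0875)&(z<.096)&blue
print('keep',cv2.minAreaRect((1000*c[m3][:,:2]).astype(np.float32)), c[m3].mean(0))
print(arm.read_state()['eef_pos'])
E
```

```text
[346 149] [361 173] ((609.6826171875, 174.43260192871094), (20.13692855834961, 33.449806213378906), 18.258621215820312)
[252 122] [267 203] ((487.7896423339844, 133.79327392578125), (19.72924041748047, 112.0125503540039), 18.088695526123047)
all ((545.6357421875, 152.05667114257812), (154.13795471191406, 116.63945007324219), 18.352083206176758)
(array([  72,   65,   46,   42,   43,   41,   52, 1205, 1485,  731,  772,
         70, 1808,   72,    0]), array([0.03 , 0.035, 0.04 , 0.045, 0.05 , 0.055, 0.06 , 0.065, 0.07 ,
       0.075, 0.08 , 0.085, 0.09 , 0.095, 0.1  , 0.105]))
rim ((545.8358154296875, 152.10638427734375), (153.745361328125, 116.63843536376953), 18.370275497436523)
keep ((543.8260498046875, 150.40826416015625), (136.81076049804688, 112.1666259765625), 16.40972900390625) [0.49682716 0.14105433 0.09215055]
[0.4811089  0.13341129 0.32566563]
```

arm_command:
  offset:
    - [6, -44, -5]
    - [6, -44, -5]
    - [6, -44, -5]
    - [6, -44, -5]
    - [6, -44, -10]
  turn:
    - [0, 0, -0.01]
    - [0, 0, -0.01]
    - [0, 0, -0.01]
    - [0, 0, -0.01]
    - [0, 0, -0.01]
  jaw: [-1, -1, -1, -1, -1]

```text
t: 2.08
eef_pos: [0.5074, -0.0829, 0.2952]
eef_rot: [[-0.251, 0.968, 0.0], [0.968, 0.251, 0.001], [0.001, 0.0, -1.0]]
wrist_force: [1.5, -0.1, 0.1]
opening: 0.0936
finger_force: 0.0
```

arm_command:
  offset:
    - [5, -44, -10]
    - [5, -44, -10]
    - [5, -44, -10]
    - [5, -44, -10]
    - [5, -40, -10]
  turn:
    - [0, 0, -0.01]
    - [0, 0, -0.01]
    - [0, 0, -0.01]
    - [0, 0, -0.01]
    - [0, 0, 0]
  jaw: [-1, -1, -1, -1, -1]

```text
t: 2.7
eef_pos: [0.5325, -0.2989, 0.2445]
eef_rot: [[-0.211, 0.977, -0.001], [0.977, 0.211, 0.001], [0.001, -0.0, -1.0]]
wrist_force: [-0.3, -0.1, -0.0]
opening: 0.0941
finger_force: 0.0
```

```bash
python3 - <<'E'
from h import *
cam('wrist');cam('wrist');s=cam('wrist'); np.savez('w3.npz',**s); cv2.imwrite('pics/e.png',s['img'])
P=cloud(s);z=P[...,2]; im=s['img'].astype(int)
near=(abs(P[...,0]-.5375)<.1)&(abs(P[...,1]+.293)<.07)
m=near&(z>.0145)&(z<.025)
n,lab,st,ce=cv2.connectedComponentsWithStats(m.astype(np.uint8));m=lab==1+np.argmax(st[1:,4])
q=1000*P[m][:,:2]; print('plate',cv2.minAreaRect(q.astype(np.float32)),q.mean(0),m.sum())
k=near&(z>.046)&(z<.055); q=1000*P[k][:,:2]; print('knob',cv2.minAreaRect(q.astype(np.float32)),q.mean(0),k.sum())
st=arm.read_state();print(st['t'],st['eef_pos'],st['eef_rot'].round(4))
E
```

```text
plate ((526.4493408203125, -296.23638916015625), (129.97178649902344, 84.46257019042969), 8.854936599731445) [ 528.88120533 -293.8168287 ] 5219
knob ((536.1753540039062, -294.735595703125), (19.86515235900879, 36.350101470947266), 8.689970016479492) [ 535.94344161 -293.88715272] 463
2.85 [ 0.53211056 -0.29887633  0.24364349] [[-0.2092  0.9779 -0.0025]
 [ 0.9779  0.2092  0.0025]
 [ 0.003  -0.002  -1.    ]]
```

View pics/e.png

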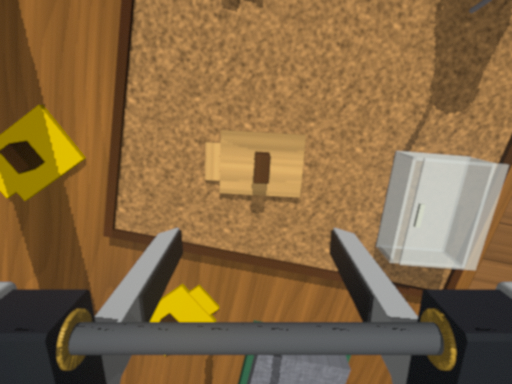

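The wrist view shows the lipped lid at (262,165), lip to the left. It is at (536.2,-294.7) mm with yaw 8.8°. I'll descend, grasp it, and re-check the keeper offline.

arm_command:
  offset:
    - [4, 4, -45]
    - [0, 0, -50]
    - [0, 0, -50]
    - [0, 0, -50]
    - [0, 0, -26]
  turn:
    - [0, 0, -0.058]
    - [0, 0, 0]
    - [0, 0, 0]
    - [0, 0, 0]
    - [0, 0, 0]
  jaw: [-0.6, -0.4, -0.3, -0.3, -0.3]
  squeeze: 25

```text
t: 3.48
eef_pos: [0.5352, -0.2912, 0.0222]
eef_rot: [[-0.155, 0.988, -0.003], [0.988, 0.155, 0.003], [0.004, -0.003, -1.0]]
wrist_force: [0.1, 0.4, 0.7]
opening: 0.0614
finger_force: 0.0
```

```bash
python3 - <<'E'
from h import *
st=arm.read_state();print(st['t'],st['eef_pos'],st['eef_rot'].round(4),st['wrist_force'])
s=dict(np.load('w2.npz')); P=cloud(s);z=P[...,2]
k=np.zeros(z.shape,bool);k[95:235,225:300]=1;k&=(z>.0885)&(z<.096)
q=1000*P[k][:,:2];print(cv2.minAreaRect(q.astype(np.float32)),k.sum())
a=np.radians(18.3);X=np.array([np.cos(a),np.sin(a)]);Y=np.array([-X[1],X[0]])
o=np.array([553,154.7])
print('keeper x',np.percentile((q-o)@X,[.5,2,50,98,99.5]),'y',np.percentile((q-o)@Y,[.5,2,98,99.5]))
c=P[95:235,225:395].reshape(-1,3);c=c[(c[:,2]>.0765)&(c[:,2]<.084)];p=(1000*c[:,:2]-o)@np.c_[X,Y]
print('rim x',np.percentile(p[:,0],[.5,2,98,99.5]),'y',np.percentile(p[:,1],[.5,2,98,99.5]),len(p), 'z',np.median(c[:,2]))
b=p[(p[:,0]>53)&(abs(p[:,1])>20)&(abs(p[:,1])<45)];print('backwall x',np.percentile(b[:,0],[1,5,95,99]))
print('sides',np.percentile(p[(p[:,1]>40)&(abs(p[:,0])<40),1],[1,99]),np.percentile(p[(p[:,1]<-40)&(abs(p[:,0])<40),1],[1,99]))
E
```

```text
3.475 [ 0.53520393 -0.29124773  0.02224648] [[-0.1552  0.9879 -0.0032]
 [ 0.9879  0.1552  0.0034]
 [ 0.0039 -0.0027 -1.    ]] [0.0520474  0.3839105  0.71373607]
((485.75225830078125, 132.30572509765625), (27.994165420532227, 116.25502014160156), 18.392473220825195) 1736
keeper x [-84.74865754 -84.39581893 -70.89878827 -57.35761477 -57.04335618] y [-57.62406598 -55.27288075  56.06852108  57.82235238]
rim x [-55.44033781 -52.770338    68.421584    69.03141292] y [-57.94794655 -57.33731771  57.76299731  58.01162811] 1428 z 0.08006345321304073
backwall x [60.55109645 60.89726626 68.55632506 69.13169536]
sides [50.08051182 58.04997753] [-58.04080464 -49.62379186]
```

arm_command:
  offset:
    - [1, -3, 0]
    - [0, 0, 0]
    - [0, 0, 0]
    - [0, 0, 0]
    - [0, 0, 0]
  turn:
    - [0, 0, 0]
    - [0, 0, 0]
    - [0, 0, 0]
    - [0, 0, 0]
    - [0, 0, 0]
  jaw: [-0.3, 0.6, 1, 1, 1]
  squeeze: 30

```text
t: 4.1
eef_pos: [0.5378, -0.2979, 0.0252]
eef_rot: [[-0.153, 0.988, 0.001], [0.988, 0.153, -0.001], [-0.001, 0.001, -1.0]]
wrist_force: [-0.0, -0.1, 0.1]
opening: 0.0244
finger_force: 0.0
```

arm_command:
  offset:
    - [0, 0, 5]
    - [0, 0, 20]
    - [0, 0, 40]
    - [0, 0, 50]
    - [0, 0, 50]
  turn:
    - [0, 0, 0]
    - [0, 0, 0]
    - [0, 0, 0]
    - [0, 0, 0]
    - [0, 0, 0]
  jaw: [1, 1, 1, 1, 1]

```text
t: 4.72
eef_pos: [0.5373, -0.2975, 0.191]
eef_rot: [[-0.153, 0.988, -0.0], [0.988, 0.153, 0.0], [0.0, -0.0, -1.0]]
wrist_force: [1.0, -0.1, 0.1]
opening: 0.0197
finger_force: 30.0
```

```bash
python3 - <<'E'
from h import *
st=arm.read_state();print(st['t'],st['eef_pos'],st['eef_rot'].round(4),st['wrist_force'],st['opening'],st['finger_force'])
E
```

```text
4.725 [ 0.53726357 -0.29751273  0.19102809] [[-1.533e-01  9.882e-01 -3.000e-04]
 [ 9.882e-01  1.533e-01  3.000e-04]
 [ 3.000e-04 -2.000e-04 -1.000e+00]] [ 0.96494754 -0.08218247  0.14827882] 0.019734075232572406 29.99978542327881
```

arm_command:
  offset:
    - [3, 46, 10]
    - [3, 46, 10]
    - [3, 46, 0]
    - [3, 46, 0]
    - [3, 46, 0]
  turn:
    - [0, 0, 0.033]
    - [0, 0, 0.033]
    - [0, 0, 0.033]
    - [0, 0, 0.033]
    - [0, 0, 0.034]
  jaw: [1, 1, 1, 1, 1]

```text
t: 5.35
eef_pos: [0.5524, -0.0662, 0.2097]
eef_rot: [[-0.315, 0.949, 0.0], [0.949, 0.315, 0.0], [-0.0, 0.0, -1.0]]
wrist_force: [0.0, 0.3, -1.2]
opening: 0.0199
finger_force: 30.0
```

arm_command:
  offset:
    - [4, 46, 0]
    - [4, 46, 0]
    - [4, 46, 0]
    - [4, 46, 0]
    - [3, 45, 0]
  turn:
    - [0.024, -0.073, 0]
    - [0.024, -0.073, 0]
    - [0.024, -0.073, 0]
    - [0.024, -0.073, 0]
    - [0.024, -0.073, 0]
  jaw: [1, 1, 1, 1, 1]

```text
t: 5.98
eef_pos: [0.5713, 0.1626, 0.2099]
eef_rot: [[-0.314, 0.879, 0.358], [0.949, 0.291, 0.118], [-0.001, 0.377, -0.926]]
wrist_force: [0.9, -0.4, -1.5]
opening: 0.0196
finger_force: 30.0
```

```bash
cat > m.py <<'E'
from h import *
import sys
O=np.array([553,154.7,10]);a=np.radians(18.3);C=np.array([[np.cos(a),-np.sin(a),0],[np.sin(a),np.cos(a),0],[0,0,1]])
def main(tag):
    cam('side');cam('side')
    st=arm.read_state();T=1000*st['eef_pos'];R=st['eef_rot']
    print(st['t'],T.round(1),'caddy',((T-O)@C).round(1),'F',(st['wrist_force']@C).round(1)); Rc=C.T@R
    print('tool y in caddy',Rc[:,1].round(3),'z',Rc[:,2].round(3),'tilt',np.degrees(np.arcsin(Rc[2,1])))
    A={}
    for n in ('scene','side','wrist'):
        s=cam(n);A[n]=s;P=1000*cloud(s);h=s['img'].astype(int)
        q=((P-T)@R)  # tool coords
        wood=(h[...,2]>130)&(h[...,2]-h[...,0]>35)
        m=(abs(q[...,0])<55)&(abs(q[...,1])<95)&(q[...,2]>-2)&(q[...,2]<32)&wood
        nn,lab,sx,_=cv2.connectedComponentsWithStats(m.astype(np.uint8))
        if nn<2: print(n,'none');continue
        m=lab==1+np.argmax(sx[1:,4]);p=q[m]
        # plane fit
        ctr=np.median(p,0);g=p
        for _ in range(4):
            c0=g.mean(0);nrm=np.linalg.svd(g-c0,full_matrices=False)[2][2];nrm*=np.sign(nrm[2]);g=p[abs((p-c0)@nrm)<1.5]
        nc=C.T@R@nrm
        print(n,len(g),'z at axis',(c0@nrm/nrm[2]).round(1),'n tool',nrm.round(3),'lid tilt',np.degrees(np.arctan2(nc[0],-nc[2])).round(1),cv2.minAreaRect(g[:,:2].astype(np.float32)))
    np.savez(tag+'.npz',**{k+'_'+j:A[k][j] for k in A for j in ('img','z_map')})
    b=[cv2.resize(A['side']['img'][80:200,180:340],(400,300),interpolation=2),cv2.resize(A['scene']['img'][120:240,270:430],(400,300),interpolation=2)]
    cv2.imwrite(f'pics/{tag}.png',np.vstack([np.hstack(b),cv2.resize(A['wrist']['img'],(800,600))[150:450]]))
if __name__=='__main__': main(sys.argv[1])
E
python3 m.py f
```

```text
6.075 [568.5 164.4 208.8] caddy [ 17.7   4.3 198.8] F [-0.4 -0.6 -0.7]
tool y in caddy [0.928 0.004 0.373] z [ 0.373  0.003 -0.928] tilt 21.924852642449718
scene 298 z at axis 7.4 n tool [0.006 0.007 1.   ] lid tilt 22.3 ((0.5602035522460938, -10.055160522460938), (131.0701446533203, 89.04007720947266), 88.58780670166016)
side 214 z at axis 7.1 n tool [0.006 0.014 1.   ] lid tilt 22.7 ((0.6271133422851562, -8.552787780761719), (87.79485321044922, 131.73374938964844), 0.6064882278442383)
wrist 14784 z at axis 8.1 n tool [-0.003  0.005  1.   ] lid tilt 22.2 ((-0.14186859130859375, -9.1875), (84.85565185546875, 130.1036376953125), 0.11269042640924454)
```

View pics/f.png

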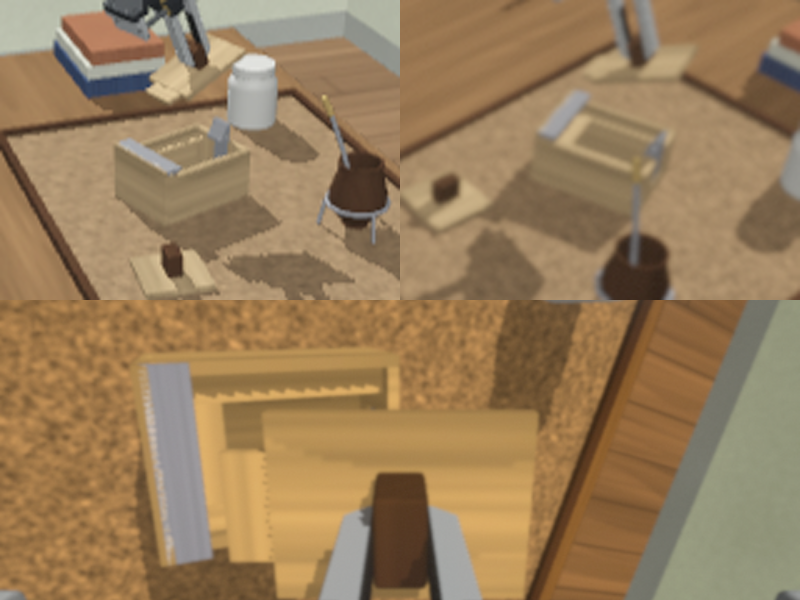

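The crops show the lid held level in the jaws at 22° tilt, lip low, above the caddy and about 4 mm to the left. I'll correct that and descend behind the keeper.

arm_command:
  offset:
    - [3, -4, -30]
    - [0, 0, -30]
    - [0, 0, -20]
    - [0, 0, -14]
    - [0, 0, 0]
  turn:
    - [-0.012, 0.036, 0]
    - [0, 0, 0]
    - [0, 0, 0]
    - [0, 0, 0]
    - [0, 0, 0]
  jaw: [1, 1, 1, 1, 1]

```text
t: 6.85
eef_pos: [0.5744, 0.1564, 0.1145]
eef_rot: [[-0.313, 0.894, 0.321], [0.95, 0.295, 0.105], [-0.001, 0.337, -0.941]]
wrist_force: [-0.2, -0.0, -1.0]
opening: 0.0196
finger_force: 30.0
```

```bash
python3 m.py g
```

```text
6.95 [575.6 156.9 116.2] caddy [ 22.1  -5.  106.2] F [ 0.5 -0.7 -0.4]
tool y in caddy [0.94  0.    0.341] z [ 0.341 -0.001 -0.94 ] tilt 19.92099699022533
scene 171 z at axis 9.2 n tool [0.038 0.059 0.998] lid tilt 23.3 ((3.6586952209472656, -21.203460693359375), (147.86228942871094, 104.54365539550781), 84.89690399169922)
side 184 z at axis 7.2 n tool [-0.004  0.004  1.   ] lid tilt 20.1 ((2.3502120971679688, -9.658927917480469), (89.36700439453125, 122.60189056396484), 5.490963935852051)
wrist 6902 z at axis 10.1 n tool [0.017 0.066 0.998] lid tilt 23.7 ((3.706329345703125, -18.46727752685547), (99.0566177368164, 145.6834716796875), 0.07196048647165298)
```

View pics/g.png

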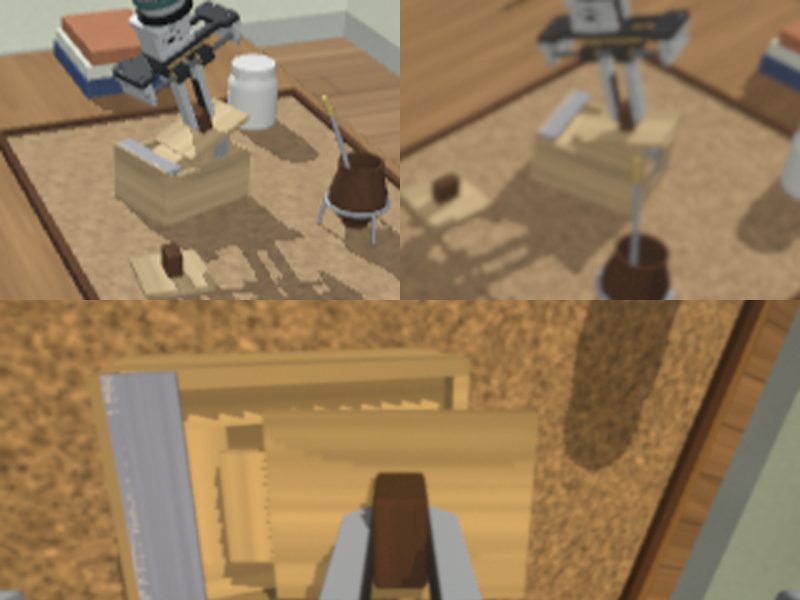

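The crops show the lip between the side walls, just behind the keeper, with the back raised. I'll centre sideways, then slide towards the slot.

arm_command:
  offset:
    - [-1.5, 4.5, -2]
    - [0, 0, -1]
    - [-6, -2, 0]
    - [-6, -2, 0]
    - [-7, -2.5, 0]
  turn:
    - [0, 0, 0]
    - [0, 0, 0]
    - [0, 0, 0]
    - [0, 0, 0]
    - [0, 0, 0]
  jaw: [1, 1, 1, 1, 1]

```text
t: 7.72
eef_pos: [0.5535, 0.1551, 0.1125]
eef_rot: [[-0.314, 0.893, 0.322], [0.949, 0.296, 0.106], [-0.001, 0.339, -0.941]]
wrist_force: [-0.5, -0.0, -0.4]
opening: 0.0198
finger_force: 30.0
```

```bash
python3 m.py i
```

```text
7.825 [552.9 155.  112.3] caddy [ -0.    0.4 102.3] F [-0.2 -0.8 -1.5]
tool y in caddy [0.941 0.001 0.339] z [ 0.339 -0.001 -0.941] tilt 19.792899124741513
scene 206 z at axis 8.3 n tool [0.033 0.023 0.999] lid tilt 21.1 ((-6.05462646484375, -6.478797912597656), (126.86274719238281, 92.07302856445312), 87.25480651855469)
side 181 z at axis 6.9 n tool [ 0.002 -0.006  1.   ] lid tilt 19.5 ((3.5490684509277344, 2.889698028564453), (109.01895141601562, 88.55762481689453), 87.31732940673828)
wrist 14180 z at axis 8.4 n tool [-0.004  0.008  1.   ] lid tilt 20.2 ((7.862293243408203, -3.888946533203125), (119.05587005615234, 94.55976104736328), 89.8294906616211)
```

View pics/i.png

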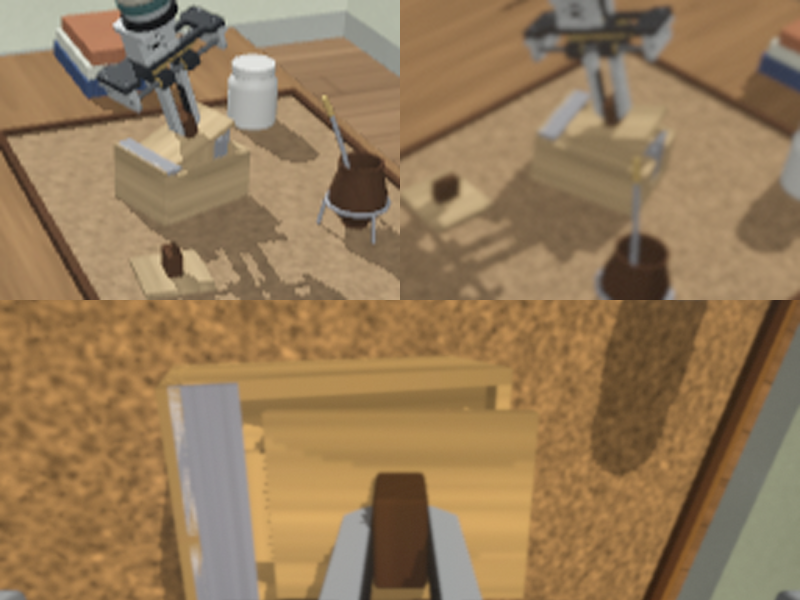

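The lip has just entered under the keeper with no contact force, so I'll slide it deeper.

arm_command:
  offset:
    - [-3, -1, 0]
    - [-3, -1, -0.5]
    - [-3, -1, 0]
    - [-2, -0.6, 0]
    - [0, 0, 0]
  turn:
    - [0, 0, 0]
    - [0, 0, 0]
    - [0, 0, 0]
    - [0, 0, 0]
    - [0, 0, 0]
  jaw: [1, 1, 1, 1, 1]

```text
t: 8.6
eef_pos: [0.5443, 0.152, 0.1123]
eef_rot: [[-0.314, 0.892, 0.325], [0.949, 0.295, 0.106], [-0.001, 0.342, -0.94]]
wrist_force: [5.3, 1.9, -5.5]
opening: 0.0193
finger_force: 30.0
```

```bash
python3 m.py j
```

```text
8.7 [544.3 152.  112.3] caddy [ -9.1   0.2 102.3] F [ 4.6  0.6 -5.1]
tool y in caddy [0.94  0.    0.342] z [ 0.342 -0.001 -0.94 ] tilt 19.98414342504476
scene 197 z at axis 8.0 n tool [0.024 0.027 0.999] lid tilt 21.5 ((-3.7527809143066406, -3.691905975341797), (118.27356719970703, 87.34927368164062), 83.19883728027344)
side 159 z at axis 7.3 n tool [-0.001 -0.008  1.   ] lid tilt 19.5 ((2.283702850341797, 5.281398773193359), (102.73619079589844, 87.07850646972656), 89.87088012695312)
wrist 13431 z at axis 8.1 n tool [-0.001  0.003  1.   ] lid tilt 20.2 ((3.2289047241210938, 0.5635528564453125), (84.67694091796875, 107.87435150146484), 0.0034263581037521362)
```

View pics/j.png

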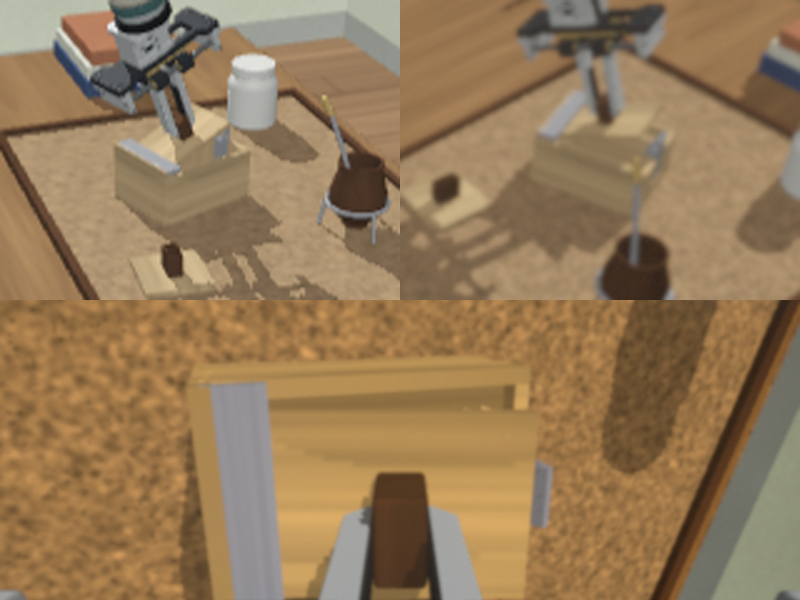

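The lip is about 15 mm into the slot, and the plate's front corner is touching the keeper lightly (5 N). I'll ease off, then start the pivot about the lip.

arm_command:
  offset:
    - [0.4, 0.1, -1.5]
    - [1.3, 0.4, -2.9]
    - [1.3, 0.4, -2.9]
    - [1, 0.3, -3]
    - [1, 0.3, -3]
  turn:
    - [0, 0, 0]
    - [-0.0137, 0.0414, 0]
    - [-0.0137, 0.0414, 0]
    - [-0.0137, 0.0414, 0]
    - [-0.0137, 0.0414, 0]
  jaw: [1, 1, 1, 1, 1]
  squeeze: 40

```text
t: 9.48
eef_pos: [0.5495, 0.1535, 0.0993]
eef_rot: [[-0.314, 0.935, 0.164], [0.949, 0.31, 0.053], [-0.001, 0.173, -0.985]]
wrist_force: [3.3, 1.5, -1.7]
opening: 0.0192
finger_force: 40.0
```

```bash
python3 m.py k
```

```text
9.575 [549.6 153.4  99. ] caddy [-3.6 -0.2 89. ] F [2.8 0.4 2.5]
tool y in caddy [0.985 0.001 0.172] z [ 0.172 -0.001 -0.985] tilt 9.909176822198006
scene 173 z at axis 8.9 n tool [ 0.021 -0.025  0.999] lid tilt 8.5 ((-4.38458251953125, -2.838397979736328), (102.59949493408203, 113.69031524658203), 0.9588350653648376)
side 61 z at axis 7.5 n tool [ 0.136 -0.038  0.99 ] lid tilt 7.7 ((-13.59096908569336, -0.9018402099609375), (81.94168853759766, 117.81403350830078), 0.09617934376001358)
wrist 13378 z at axis 8.1 n tool [-0.011 -0.004  1.   ] lid tilt 9.7 ((7.856239318847656, -0.925262451171875), (93.7890625, 110.37608337402344), 0.10145287960767746)
```

arm_command:
  offset:
    - [1, 0.3, -3.2]
    - [1, 0.3, -3.2]
    - [0.7, 0.2, -3.3]
    - [0.7, 0.2, -3.4]
    - [0, 0, -1]
  turn:
    - [-0.0137, 0.0414, 0]
    - [-0.0137, 0.0414, 0]
    - [-0.0137, 0.0414, 0]
    - [-0.0137, 0.0414, 0]
    - [0, 0, 0]
  jaw: [1, 1, 1, 1, 1]

```text
t: 10.35
eef_pos: [0.5525, 0.1543, 0.0863]
eef_rot: [[-0.315, 0.949, 0.0], [0.949, 0.315, -0.001], [-0.001, -0.0, -1.0]]
wrist_force: [0.5, 0.7, 11.7]
opening: 0.0197
finger_force: 40.0
```

```bash
python3 m.py l
```

```text
10.45 [552.5 154.3  86.3] caddy [-0.6 -0.2 76.3] F [ 4.4 -0.6  6.7]
tool y in caddy [1.    0.001 0.001] z [ 0.001 -0.001 -1.   ] tilt 0.05602397791800956
scene 260 z at axis 7.8 n tool [ 0.005 -0.005  1.   ] lid tilt -0.2 ((-0.9416236877441406, 5.451316833496094), (109.08744049072266, 127.40918731689453), 0.9098156690597534)
side 161 z at axis 6.5 n tool [-0.008 -0.009  1.   ] lid tilt -0.5 ((-0.14324569702148438, 11.761157989501953), (108.95238494873047, 115.9657211303711), 1.047051191329956)
wrist 14429 z at axis 8.2 n tool [ 0.005 -0.     1.   ] lid tilt 0.0 ((8.004596710205078, 5.803661346435547), (94.08000946044922, 129.10679626464844), 0.05076288431882858)
```

View pics/l.png

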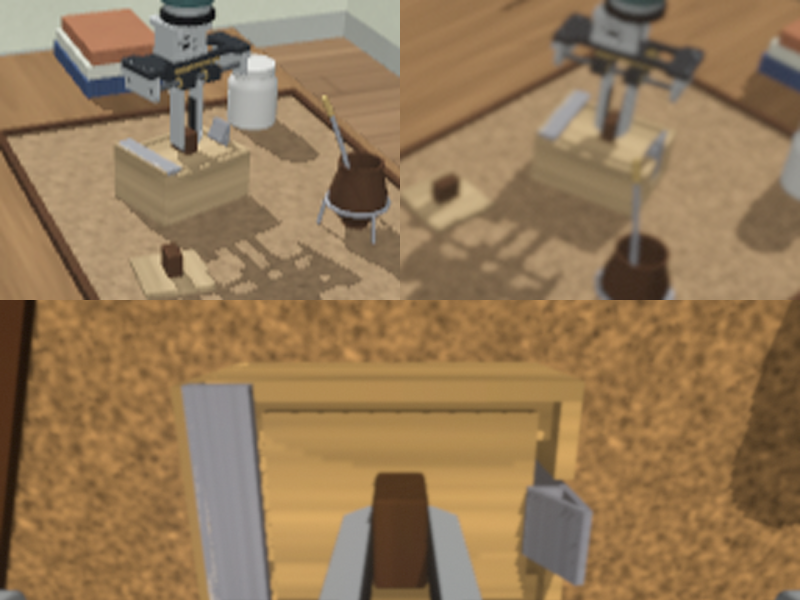

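The lid is flat inside the walls and the clip's nose overlaps its back edge. I'll press once more to confirm it is seated.

arm_command:
  offset:
    - [0, 0, -1]
    - [0, 0, -1]
    - [0, 0, 0]
    - [0, 0, 1]
    - [0, 0, 1.5]
  turn:
    - [0, 0, 0]
    - [0, 0, 0]
    - [0, 0, 0]
    - [0, 0, 0]
    - [0, 0, 0]
  jaw: [1, 1, 1, 1, 1]

```text
t: 11.22
eef_pos: [0.5524, 0.1543, 0.0866]
eef_rot: [[-0.315, 0.949, 0.002], [0.949, 0.315, -0.001], [-0.001, 0.002, -1.0]]
wrist_force: [3.7, 1.3, 0.9]
opening: 0.0198
finger_force: 40.0
```

arm_command:
  offset:
    - [0, 0, 0]
    - [0, 0, 0]
    - [0, 0, 0]
    - [0, 0, 0]
    - [0, 0, 0]
  turn:
    - [0, 0, 0]
    - [0, 0, 0]
    - [0, 0, 0]
    - [0, 0, 0]
    - [0, 0, 0]
  jaw: [0.4, 0.2, 0.0, 0.0, 0.0]

```text
t: 11.85
eef_pos: [0.5513, 0.1542, 0.0849]
eef_rot: [[-0.315, 0.949, -0.003], [0.949, 0.315, -0.002], [-0.001, -0.003, -1.0]]
wrist_force: [0.4, 0.2, -0.2]
opening: 0.0469
finger_force: 0.0
```

arm_command:
  offset:
    - [0, 0, 5]
    - [0, 0, 20]
    - [0, 0, 40]
    - [0, 0, 50]
    - [0, 0, 50]
  turn:
    - [0, 0, 0]
    - [0, 0, 0]
    - [0, 0, 0]
    - [0, 0, 0]
    - [0, 0, 0]
  jaw: [0, 0, 0, 0, 0]

```text
t: 12.48
eef_pos: [0.5513, 0.1542, 0.2519]
eef_rot: [[-0.315, 0.949, -0.002], [0.949, 0.315, -0.002], [-0.001, -0.002, -1.0]]
wrist_force: [0.6, 0.1, -0.4]
opening: 0.0472
finger_force: 0.0
```

```bash
python3 m.py n >/dev/null; python3 - <<'E'
from m import *
s=cam('wrist');P=(1000*cloud(s)-O)@C;z=P[...,2]
k=(abs(P[...,0])<45)&(abs(P[...,1])<35)
kn=k&(z>96)&(z<106);print('knob',cv2.minAreaRect(P[kn][:,:2].astype(np.float32)),np.median(z[kn]))
pl=k&(z>60)&(z<80);A=np.c_[P[pl][:,:2],np.ones(pl.sum())];print('plate slope,z',np.linalg.lstsq(A,z[pl],rcond=None)[0])
for x in(-45,-20,20,45):
  q=pl&(abs(P[...,0]-x)<5);print(x,np.median(z[q]))
print(arm.read_state()['t'],arm.read_state()['eef_pos'],arm.read_state()['opening'])
E
```

```text
knob ((-1.8498802185058594, 2.9652090072631836), (36.43733215332031, 19.722679138183594), 89.93030548095703) 99.97282427821791
plate slope,z [-1.14175651e-03  1.15373629e-03  6.82127669e+01]
-45 68.26033002176383
-20 68.1824100402556
20 68.22773830927039
45 68.01374331926506
12.675 [0.55188462 0.15427321 0.25130419] 0.04724572557616689Traceback (most recent call last):
  File "m.py", line 27, in <module>
    if __name__=='__main__': main(sys.argv[1])
                             ~~~~^^^^^^^^^^^^^
  File "m.py", line 21, in main
    c0=g.mean(0);nrm=np.linalg.svd(g-c0,full_matrices=False)[2][2];nrm*=np.sign(nrm[2]);g=p[abs((p-c0)@nrm)<1.5]
                     ~~~~~~~~~~~~~~~~~~~~~~~~~~~~~~~~~~~~~~~~~~^^^
IndexError: index 2 is out of bounds for axis 0 with size 1
```

The lid lies flat with its top at 68 mm, its origin at x ≈ -2 mm and the gripper clear, so I'll hand it in.

```bash
python3 -c "
from workcell import arm
print(arm.sign_off())"
```

```text
the job is handed in; nothing more can be done
None
```

The caddy is closed and handed in at about 12.7 s: the lip was hooked under the keeper first, the lid was pivoted down under the clip and measures flat, and the plain lid was not touched.

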